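Lay out a roller-carriage kit in its nests

TASK

Lay out the kit for one roller carriage: put the flanged wheel, the small guide roller, the square axle and the fork bracket each into the plywood nest whose pocket is cut to its size and shape, so that every part sits flat on the pocket floor the same way up as it stands now, the axle and the bracket lying along their pockets. Set the parts down, do not drop them, and leave the grease tin and the spanner where they are.

Things in the scene. Friction and masses are not known exactly. Their poses are not given: they have to be found in the camera images.
- wheel: Flanged steel track wheel, the largest round part, standing flat with its flange down: flange 60 mm diameter and 7 mm thick at the bottom, then a tread 48 mm in diameter up to the top at 26 mm; dark bearing ring and bore on top. Grip it by the tread, more than 8 mm above its underside. About 0.36 kg. Origin: centre of the underside, z up the bore.
- roller: Small plain steel guide roller standing on end: 40 mm diameter, 24 mm high, dark bearing ring and bore on top. About 0.18 kg. Origin: centre of the underside, z up the bore.
- axle: Steel axle lying flat: square middle 24 x 24 mm and 70 mm long, with a round journal of 16 mm diameter and 20 mm length at each end, 110 mm overall, 24 mm high. About 0.34 kg. Origin: centre of the underside, x along its length, z up.
- fork: Zinc-plated fork bracket standing on its base plate: base 64 (x) x 44 (y) x 5 mm; two upright cheeks 6 mm thick, 44 mm long in x at their foot and 30 mm at the top, 34 mm high overall, their outer faces 40 mm apart in y with a 28 mm gap between. It can be gripped across the outside of both cheeks (along y). About 0.16 kg. Origin: centre of the underside of the base, z up.
- nest_wheel: Nest: fixed birch-plywood block 14 mm thick lying flat on the bench, one pocket milled 6 mm deep in the middle of its top, pocket floor (lined in brown) 8 mm above the bench. This one is 96 x 96 mm with the large round pocket, 76 mm diameter, for the flanged wheel. Origin: centre of the underside (on the bench), z up. 
- nest_roller: Nest: fixed birch-plywood block 14 mm thick lying flat on the bench, one pocket milled 6 mm deep in the middle of its top, pocket floor (lined in brown) 8 mm above the bench. This one is 76 x 76 mm with the small round pocket, 56 mm diameter, for the guide roller. Origin: centre of the underside (on the bench), z up. 
- nest_axle: Nest: fixed birch-plywood block 14 mm thick lying flat on the bench, one pocket milled 6 mm deep in the middle of its top, pocket floor (lined in brown) 8 mm above the bench. This one is 146 (x) x 60 (y) mm with a long narrow pocket 126 x 40 mm, for the axle. Origin: centre of the underside (on the bench), z up. x along the pocket.
- nest_fork: Nest: fixed birch-plywood block 14 mm thick lying flat on the bench, one pocket milled 6 mm deep in the middle of its top, pocket floor (lined in brown) 8 mm above the bench. This one is 100 (x) x 80 (y) mm with a broad rectangular pocket 80 x 60 mm, for the fork bracket. Origin: centre of the underside (on the bench), z up. x along the pocket's longer side.
- tin: Bystander: closed round grease tin, green side and bright lid, 56 mm diameter, 40 mm high, loose, standing among the parts. To be left alone. Origin: centre of the underside.
- spanner: Bystander: steel combination spanner (ring at one end, open jaw at the other), about 150 mm long and under 12 mm high, lying flat and loose between the nests, its length roughly along the robot's forward direction. To be left alone. Origin: under the shank, near the middle of its length, x along it.
Not all that is in view belongs to the job. What is shaped like the nest_roller but pink or turquoise is not meant. Several things look just like the axle: the one meant starts nearest to the robot's base.

How it is judged:
By the outcome, as a careful person would: the job done as asked, in the order asked, and still so for the second after the job is handed in, with the robot touching nothing.
It also fails if it takes over 104 s, if anything falls off the work surface, if the arm or the gripper's body presses on something with over 40 N, if the wrist force passes 120 N, or if a joint passes its speed limit or range.

ROBOT

A 6-joint arm with a two-finger parallel gripper is mounted at the origin on the work surface. World frame = base frame: x ahead of the robot, y to its left, z up, the work surface at z = 0. Lengths are in m, angles in rad, forces in N, time in s.
With the tool pointing down it reaches from about 0.25 to 0.725 m from the base axis. Payload 4 kg.
Tool frame: the origin (TCP) lies at the centre of the arm's flange, where the gripper is bolted on; the fingertips stand 173 mm ahead of it and the grasp point (between the pads) lies 155 mm ahead of it; z points along the fingers, y is the line along which they close (so a half turn about z gives the same grasp; the last joint's range is limited). The gripper opens to 85 mm and grips with 20 to 120 N. Pads are 22 mm wide; open, the fingers measure 114 mm over their backs; the gripper's body (76 mm by 85 mm) begins 54 mm behind the grasp point. The pads swing forward as they close: fully open they stand 13 mm farther back than shut.
Start: joints at [-1.272, 0.241, 0.005, 1.335, 0, 1.571], TCP at [0.147, -0.478, 0.405] pointing down, gripper open.
Joint ranges: [-2.72, 2.72], [-1.05, 1.87], [-1.09, 1.28], [-1.99, 2.15], [-1.42, 1.44], [-3.14, 3.14]. Speed limits (rad/s): [2.79, 2.79, 3.14, 3.14, 3.14, 3.14].

INTERFACE

Orientations are given as a unit quaternion [w, x, y, z].
In Python, from bench import bot, read_camera, spotter gives the robot as it stands.
- The arm moves only by the tool drive_tool, never from a script. Its argument "motion" is one flat list of numbers, 7 for each row, row after row: the shift along the tool's x, y, z each as a share of 0.5 m, from -1 to 1, then the turn, a rotation vector about the tool's x, y, z each as a share of pi rad, from -1 to 1, then the gripper command: -1 is shut, 1 is fully open, values between are in proportion. In form: [tx, ty, tz, ax, ay, az, gripper, tx, ty, tz, ax, ay, az, gripper, ...]. A call has exactly 8 rows; each row is the pose to reach, as a shift and turn from the pose commanded when the call began, along the tool's axes at that moment, turning the shorter way round; what a row does not reach only later rows make up. A row lasts 1/8 s, in which the tool goes at most 62.5 mm and 10.7 degrees, less where a joint would pass 70% of its speed; a pose out of reach is approached as far as the arm can. A call with a number of a shift or a turn outside -1 to 1 is refused whole. A call with a gripper value outside its range is refused whole. The fingers move at their own pace and stop on an object; "force" is the grip in N (left out, the last holds). Time passes only in rows, so rows that repeat a pose let the fingers close, or fill a call up. It gives the time, the measured TCP pose, the force, the opening and the grip force at its end, in the units of the state.
- bot.sense(): the state, without advancing time (a new reading comes with each control period).
- read_camera(name): name is "scene" or "top" or "wrist"; returns a dict with "color" (400x640x3 uint8, red, green, blue), "range_z" (400x640 float32, m along the optical axis (not along the pixel's ray), 0 where there is no reading), "intrinsics" (3x3 intrinsics, pixels), "R" (3x3) and "t" (3): a world point X has camera coordinates R X + t; the wrist camera has in their place "mount" (4x4, takes a point from camera to tool coordinates, whose origin is the TCP and whose axes are the flange's). Camera axes: x right, y down, z forward; pixel columns grow to the right and rows downward; lengths in m; the calibration is good to about 2 mm. A picture is of the moment at which its call begins: read the wrist's pose just before it.
- bot.sign_off(): hands the job in; it is judged then, once.
Trained networks look in the newest picture that a camera, given by its name, has taken for a name from the list of things; names that differ only in an ending like _2 or _b are one class to them, and where a whole thing is asked for, a point or a joint stands for the part that bears it (a point fixed in the world has none). Each returns a list of dicts, best first, with "score" (0 to 1); they miss things now and then, are a little off and sometimes report something else, mostly with a low value. They report only what shows in the picture. A call takes as long as a camera call. They do not tell look-alikes from the thing itself.
- spotter.find_in(camera, thing): "location" ([x, y, z] in m, in the coordinates of the camera as it stood for that picture, good to about 4 mm: the middle of the surface that is visible of it).
The state is a dict: "t": time; "qpos": joint angles; "joint_velocities": joint speeds; "effort": joint torques, N m; "position": TCP position; "eef_rot": TCP orientation; "wrist_force": force on the tool from outside, world axes, zero at the start; "wrist_torque": the same for the moment, N m; "opening": finger opening in m; "finger_force": force on a finger pad.
Only numpy, scipy, OpenCV 4.12 (cv2) and the standard library are available. Lean on these libraries where they do the work, as an engineer would, in place of code of your own. Each camera call takes 0.05 s, during which the arm holds its last target. There are 200 camera calls.

## Working session

There is one attempt and no reset: what is moved stays moved. The work goes in short steps, Python scripts to look and compute and a tool call to move; the robot and the scene stay as the last step left them, time stands still between calls to the robot, and variables do not carry over. Pictures are saved under pics/ and viewed, at most 14 in all, crops included, and the job is handed in when it is done.

Besides the shell and the picture viewer there is one more tool, called after "Emit:" as name(argument=value, ...) on one line, values as JSON. drive_tool: Moves the arm, as the interface text tells. Its arguments: {"type":"object","properties":{"motion":{"type":"array","items":{"type":"number"}},"force":{"type":"number"}},"required":["motion"]}

```bash
mkdir -p pics; ls
cat > h.py <<'E'
import numpy as np, cv2
from bench import bot, read_camera, spotter
def save(c,n): cv2.imwrite('pics/'+n,c['color'][:,:,::-1])
def cloud(c):
    z=c['range_z'];K=c['intrinsics'];v,u=np.mgrid[:400,:640]
    p=np.stack([(u-K[0,2])/K[0,0]*z,(v-K[1,2])/K[1,1]*z,z],-1)
    return (p-c['t'])@c['R']
def toworld(c,p): return c['R'].T@(np.array(p)-c['t'])
def pix(c,X):
    p=c['intrinsics']@(c['R']@np.array(X)+c['t']); return p[:2]/p[2]
E
python3 - <<'E'
from h import *
s=bot.sense(); print({k:np.round(v,3) for k,v in s.items()})
c=read_camera('top'); save(c,'top1.png'); np.savez('top1.npz',**c)
for n in 'wheel roller axle fork nest_wheel nest_roller nest_axle nest_fork tin spanner'.split():
    for d in spotter.find_in('top',n)[:6]:
        w=toworld(c,d['location']); print(n,round(d['score'],2),np.round(w,3),np.round(pix(c,w)))
E
```

```text
pics
{'t': np.float64(0.0), 'qpos': array([-1.272,  0.241,  0.004,  1.335, -0.   ,  1.571]), 'joint_velocities': array([-0.001, -0.   ,  0.002,  0.001, -0.   ,  0.001]), 'effort': array([-1.0000e-03, -3.7232e+01,  2.5241e+01,  1.7000e-02, -0.0000e+00,
        0.0000e+00]), 'position': array([ 0.147, -0.478,  0.404]), 'eef_rot': array([-0.001,  0.989,  0.149, -0.   ]), 'wrist_force': array([-0.05 , -0.513, -0.22 ]), 'wrist_torque': array([0.004, 0.019, 0.036]), 'finger_force': np.float64(0.0), 'opening': np.float64(0.085)}
wheel 0.58 [0.42  0.15  0.029] [242. 265.]
roller 0.74 [0.469 0.016 0.028] [297. 244.]
fork 0.8 [0.408 0.316 0.006] [176. 271.]
nest_wheel 0.74 [ 0.663 -0.133  0.015] [355. 166.]
nest_roller 0.95 [0.634 0.148 0.018] [243. 179.]
nest_roller 0.76 [0.722 0.268 0.013] [196. 146.]
nest_roller 0.61 [0.519 0.235 0.015] [208. 226.]
nest_axle 0.89 [0.568 0.367 0.008] [156. 207.]
nest_axle 0.58 [ 0.438 -0.165  0.023] [371. 255.]
nest_axle 0.3 [0.467 0.017 0.023] [296. 245.]
nest_fork 0.73 [ 0.574 -0.367  0.007] [448. 199.]
spanner 0.86 [ 0.643 -0.004  0.005] [304. 175.]
```

View pics/top1.png

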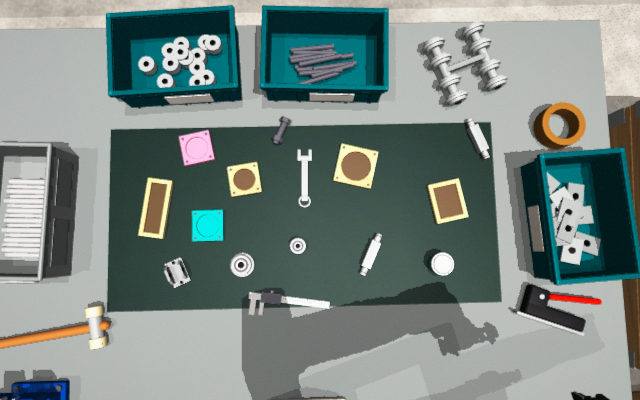

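The top view shows two axles, at (371,254) and at (478,138). The first is at a radius of about 0.47 m and the second at about 0.85 m, so the one at (371,254) is nearest the base. The birch nest_roller is at (244,180); the pink one at (197,147) and the turquoise one at (208,225) are decoys. Next I'll confirm with a crop and measure poses from depth.

Run:
```python
from h import *
c=dict(np.load('top1.npz')); P=cloud(c)
im=c['color'][:,:,::-1]
cv2.imwrite('pics/crop1.png',cv2.resize(im[115:305,140:500],None,fx=2.2,fy=2.2,interpolation=cv2.INTER_CUBIC))
def fit(n,uv,r,zlo,zhi):
    u,v=uv; m=np.zeros((400,640),bool); m[v-r:v+r,u-r:u+r]=1
    m&=(P[...,2]>zlo)&(P[...,2]<zhi)
    q=P[m]; k=cv2.connectedComponents(m.astype(np.uint8))[1]
    ids=np.bincount(k[m]); b=ids.argmax(); q=P[k==b]
    R=cv2.minAreaRect((q[:,:2]*1000).astype(np.float32))
    print(n,len(q),'rect c',np.round(R[0],1),'size',np.round(R[1],1),'ang',round(R[2],1),'zmed',np.round(np.median(q[:,2])*1000,1),'z99',np.round(np.percentile(q[:,2],[95])*1000,1))
fit('table',(330,220),10,-.02,.02)
for n,uv,r in [('nest_axle',(155,208),38),('nest_roller',(244,180),24),('nest_wheel',(356,165),32),('nest_fork',(449,200),32)]: fit(n,uv,r,.005,.03)
for n,uv,r in [('wheel',(242,265),18),('roller',(297,245),14),('axle',(371,254),28),('tin',(442,263),18)]: fit(n,uv,r,.012,.05)
fit('spanner',(304,175),35,.003,.02)
fit('forkbase',(176,271),22,.003,.05);fit('forktop',(176,271),22,.018,.05);fit('forktop',(176,271),22,.028,.05)
```

```text
table 400 rect c [528.7 -66.6] size [48.4 48.8] ang 88.8 zmed 0.3 z99 [4.1]
nest_axle 1419 rect c [566.6 370.6] size [ 66.7 146.2] ang 81.3 zmed 10.3 z99 [16.1]
nest_roller 908 rect c [635.3 146.8] size [79.5 76.6] ang 8.9 zmed 11.7 z99 [16.5]
nest_wheel 1402 rect c [ 662.2 -136.5] size [99.7 97.4] ang 76.2 zmed 11.3 z99 [16.6]
nest_fork 1228 rect c [ 569.3 -365.5] size [105.5  82.1] ang 11.9 zmed 10.5 z99 [16.5]
wheel 309 rect c [421.1 153.2] size [46.2 46.7] ang 83.7 zmed 25.8 z99 [29.4]
roller 202 rect c [464.6  14.8] size [37.  36.8] ang 89.0 zmed 23.7 z99 [27.8]
axle 389 rect c [ 439.4 -166.4] size [ 24.1 109.9] ang 65.1 zmed 22.8 z99 [26.5]
tin 452 rect c [ 412.3 -335.9] size [54.5 54. ] ang 81.7 zmed 39.1 z99 [43.]
spanner 459 rect c [634.4  -5.5] size [ 38.3 151.8] ang 89.1 zmed 6.6 z99 [10.3]
forkbase 461 rect c [402.7 318.2] size [72.5 55. ] ang 22.0 zmed 7.6 z99 [34.3]
forktop 75 rect c [398.8 330.2] size [43.1  8. ] ang 24.2 zmed 29.9 z99 [35.7]
forktop 43 rect c [412.6 298.9] size [36.9  7.1] ang 22.1 zmed 32.6 z99 [36.6]
```

View pics/crop1.png

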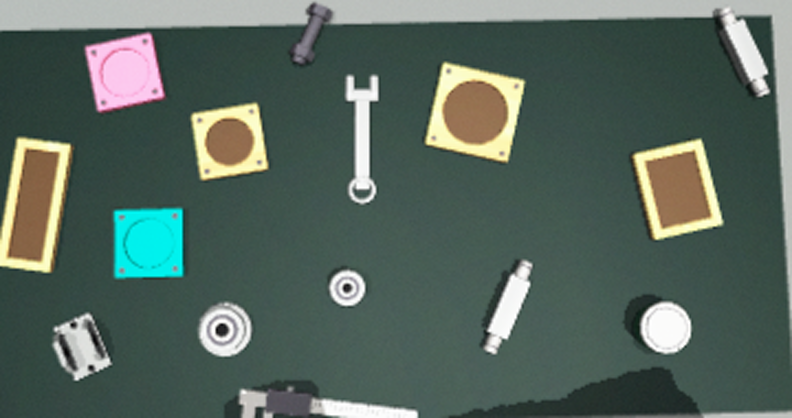

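The crop confirms it: the near axle is at crop (505,305) and the look-alike is at the mat's far corner (742,52). Next I'll refine the pockets by colour and write the move helper.

```bash
cat >> h.py <<'E'
from scipy.spatial.transform import Rotation as Ro
def pose():
    s=bot.sense(); q=np.array(s['eef_rot']); return s,np.array(s['position']),Ro.from_quat(np.r_[q[1:],q[0]])
def go(x,y,z,yaw):
    s,p,R=pose(); T=Ro.from_euler('ZX',[yaw,180],degrees=True)
    d=R.inv().apply(np.array([x,y,z])-p)/.5; a=(R.inv()*T).as_rotvec()/np.pi
    print('go',np.round(np.r_[d,a],3),'need rows ~',round(max(np.linalg.norm(d)*8,np.linalg.norm(a)*180/10.7),1))
def wcloud():
    s,p,R=pose(); c=read_camera('wrist'); M=c['mount']
    Rw=R.as_matrix()@M[:3,:3]; tw=R.as_matrix()@M[:3,3]+p
    c['R']=Rw.T; c['t']=-Rw.T@tw; return c,cloud(c)
E
python3 - <<'E'
from h import *
c=dict(np.load('top1.npz')); K=c['intrinsics']
h=cv2.cvtColor(c['color'],cv2.COLOR_RGB2HSV)
m=((h[...,0]>5)&(h[...,0]<18)&(h[...,1]>80)&(h[...,2]>60)&(h[...,2]<170)).astype(np.uint8)
def ray(uv,z):
    o=-c['R'].T@c['t']; d=c['R'].T@np.array([(uv[0]-K[0,2])/K[0,0],(uv[1]-K[1,2])/K[1,1],1]); return o+d*(z-o[2])/d[2]
n,l,st,ce=cv2.connectedComponentsWithStats(m)
print('cam',-c['R'].T@c['t'])
for i in range(1,n):
    if st[i,4]>200 and 110<ce[i][1]<300 and ce[i][0]<500:
        v,u=np.nonzero(l==i); q=np.array([ray((a,b),.008)[:2]*1000 for a,b in zip(u,v)],np.float32)
        print(np.round(ce[i]),st[i,4],np.round(ray(ce[i],.008),4),cv2.minAreaRect(q))
print(np.round(read_camera('wrist')['mount'],3))
go(.421,.153,.32,45)
E
```

```text
cam [ 0.45481266 -0.02117264  1.15897953]
[356. 165.] 629 [ 0.6642 -0.1359  0.008 ] ((664.2904052734375, -135.76895141601562), (68.8282241821289, 69.73786926269531), 88.45346069335938)
[244. 179.] 346 [0.6356 0.1482 0.008 ] ((635.1917724609375, 147.55441284179688), (50.510353088378906, 51.24229049682617), 89.522705078125)
[155. 208.] 748 [0.5671 0.3715 0.008 ] ((567.386962890625, 371.39031982421875), (37.61534881591797, 124.58258056640625), 81.3919677734375)
[448. 201.] 683 [ 0.5697 -0.3667  0.008 ] ((569.6708374023438, -366.63165283203125), (77.38166809082031, 57.1687126159668), 11.358914375305176)
[[ 0.    -0.947 -0.321  0.082]
 [ 1.     0.     0.    -0.   ]
 [ 0.    -0.321  0.947  0.031]
 [ 0.     0.     0.     1.   ]]
go [ 0.895 -1.045  0.169  0.     0.    -0.155] need rows ~ 11.1
```

Emit:
drive_tool(motion=[0.82,-0.96,0.15,0,0,-0.155,1,0.82,-0.96,0.15,0,0,-0.155,1,0.82,-0.96,0.15,0,0,-0.155,1,0.82,-0.96,0.15,0,0,-0.155,1,0.82,-0.96,0.15,0,0,-0.155,1,0.82,-0.96,0.15,0,0,-0.155,1,0.82,-0.96,0.15,0,0,-0.155,1,0.82,-0.96,0.15,0,0,-0.155,1], force=40)

```text
t: 1.6
position: [0.3447, -0.0201, 0.3461]
eef_rot: [0.001, 0.924, 0.383, 0.001]
wrist_force: [1.3, -0.5, 0.0]
opening: 0.0854
finger_force: 0.0
```

Run:
```python
from h import *
go(.421,.153,.25,45); print(np.round(bot.sense()['qpos'],3), bot.sense()['t'])
```

```text
go [ 0.353 -0.137  0.192  0.001 -0.     0.   ] need rows ~ 3.4
[-0.058 -0.029 -0.46   1.138 -0.     2.298] 1.6
```

Emit:
drive_tool(motion=[0.353,-0.137,0.192,0,0,0,1,0.353,-0.137,0.192,0,0,0,1,0.353,-0.137,0.192,0,0,0,1,0.353,-0.137,0.192,0,0,0,1,0.353,-0.137,0.192,0,0,0,1,0.353,-0.137,0.192,0,0,0,1,0.353,-0.137,0.192,0,0,0,1,0.353,-0.137,0.192,0,0,0,1])

```text
t: 2.6
position: [0.4206, 0.1504, 0.2504]
eef_rot: [0.0, 0.924, 0.382, 0.001]
wrist_force: [0.1, -0.7, -0.3]
opening: 0.0854
finger_force: 0.0
```

```bash
cat >> h.py <<'E'
def blob(P,zlo,zhi,x,y,r):
    m=(np.hypot(P[...,0]-x,P[...,1]-y)<r)&(P[...,2]>zlo)&(P[...,2]<zhi)
    if not m.any(): return print('none')
    k=cv2.connectedComponents(m.astype(np.uint8))[1]; b=np.bincount(k[m]).argmax(); q=P[k==b]
    R=cv2.minAreaRect((q[:,:2]*1000).astype(np.float32)); C=cv2.minEnclosingCircle((q[:,:2]*1000).astype(np.float32))
    print(len(q),'rect',np.round(R[0],1),np.round(R[1],1),round(R[2],1),'circ',np.round(C[0],1),round(C[1],1),'z',np.round(np.median(q[:,2])*1000,1))
E
python3 - <<'E'
from h import *
c,P=wcloud(); save(c,'w1.png')
print(pose()[1],bot.sense()['t'])
blob(P,.020,.035,.421,.153,.045); blob(P,.003,.035,.421,.153,.05)
go(.421,.153,.185,45)
E
```

```text
[0.4205883  0.1504959  0.25032691] 2.65
4007 rect [422.5 155.3] [47.5 47.1] 3.4 circ [422.5 155.1] 24.1 z 25.8
5534 rect [424.2 157.7] [53.6 59.1] 58.1 circ [422.8 155.2] 29.9 z 25.4
go [ 0.004 -0.003  0.131  0.    -0.    -0.   ] need rows ~ 1.0
```

View pics/w1.png

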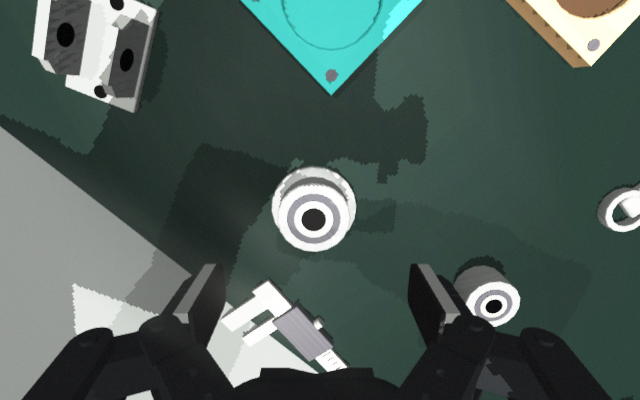

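Wheel at (313,215), well between the fingers' reach. I'll descend partway and check how far down the fingertips stand.

Run:
```python
from h import *
c,P=wcloud(); s,p,R=pose()
Q=R.inv().apply((P-p).reshape(-1,3)); Q=Q[(c['range_z'].ravel()>0)]
m=(abs(Q[:,0])<.02)&(abs(Q[:,1])<.065)&(Q[:,2]<.195)&(Q[:,2]>.08)
F=Q[m]; print(len(F),'tip z',np.percentile(F[:,2],[50,90,99,100]),'y',np.percentile(F[:,1],[0,5,50,95,100]),'x',np.percentile(F[:,0],[0,100]))
go(.4225,.155,.190,45); go(.4225,.155,.186,45)
```

```text
29515 tip z [0.10528867 0.13749558 0.1558999  0.16116931] y [-0.06499903 -0.06179148  0.00024881  0.06171321  0.06499279] x [-0.01277886  0.01877736]
go [ 0.009 -0.004  0.12   0.    -0.    -0.   ] need rows ~ 1.0
go [ 0.009 -0.004  0.128  0.    -0.    -0.   ] need rows ~ 1.0
```

Open tips are at 160 mm, so 173 mm is the shut value. A TCP height of 0.180 puts the tips about 11 mm up on the tread.

Emit:
drive_tool(motion=[0.009,-0.004,0.04,0,0,0,1,0.009,-0.004,0.09,0,0,0,1,0.009,-0.004,0.125,0,0,0,1,0.009,-0.004,0.141,0,0,0,1,0.009,-0.004,0.141,0,0,0,1,0.009,-0.004,0.141,0,0,0,-1,0.009,-0.004,0.141,0,0,0,-1,0.009,-0.004,0.141,0,0,0,-1], force=50)

```text
t: 3.7
position: [0.4228, 0.1558, 0.1803]
eef_rot: [0.0, 0.924, 0.383, 0.001]
wrist_force: [-0.6, -1.2, 5.5]
opening: 0.0458
finger_force: 50.6
```

Emit:
drive_tool(motion=[0,0,0,0,0,0,-1,0,0,0,0,0,0,-1,0,0,-0.01,0,0,0,-1,0,0,-0.04,0,0,0,-1,0,0,-0.08,0,0,0,-1,0,0,-0.12,0,0,0,-1,0,0,-0.15,0,0,0,-1,0,0,-0.15,0,0,0,-1])

```text
t: 4.7
position: [0.4225, 0.1559, 0.255]
eef_rot: [-0.0, 0.924, 0.383, 0.001]
wrist_force: [-0.2, 0.1, -3.4]
opening: 0.0455
finger_force: 51.9
```

Run:
```python
from h import *
print(np.round(bot.sense()['qpos'],3))
go(.664,-.136,.25,45);go(.664,-.136,.21,45)
```

```text
[ 0.353  0.272 -0.374  0.923  0.     2.709]
go [-0.072  0.754  0.01   0.    -0.001  0.   ] need rows ~ 6.1
go [-0.072  0.754  0.09   0.    -0.001  0.   ] need rows ~ 6.1
```

Emit:
drive_tool(motion=[-0.006,0.06,0.001,0,0,0,-1,-0.017,0.17,0.003,0,0,0,-1,-0.028,0.29,0.004,0,0,0,-1,-0.039,0.41,0.005,0,0,0,-1,-0.05,0.53,0.006,0,0,0,-1,-0.062,0.65,0.008,0,0,0,-1,-0.07,0.73,0.01,0,0,0,-1,-0.072,0.754,0.01,0,0,0,-1])

```text
t: 5.7
position: [0.664, -0.1386, 0.2466]
eef_rot: [-0.001, 0.924, 0.382, -0.001]
wrist_force: [-0.5, 0.4, -3.8]
opening: 0.0454
finger_force: 52.5
```

```bash
cat >> h.py <<'E'
def held(P,p,R,c):
    Q=R.inv().apply((P-p).reshape(-1,3)); ok=c['range_z'].ravel()>0
    m=ok&(np.hypot(Q[:,0],Q[:,1])<.06)&(Q[:,2]>.135)&(Q[:,2]<.205)
    return Q[m]
E
python3 - <<'E'
from h import *
s,p,R=pose(); c,P=wcloud(); save(c,'w2.png')
blob(P,.0115,.020,.664,-.136,.08)
col=c['color'];h=cv2.cvtColor(col,cv2.COLOR_RGB2HSV)
m=(h[...,0]>5)&(h[...,0]<18)&(h[...,1]>80)&(h[...,2]<180)&(np.hypot(P[...,0]-.664,P[...,1]+.136)<.05)&(P[...,2]<.012)&(P[...,2]>.002)
q=(P[m][:,:2]*1000).astype(np.float32); C=cv2.minEnclosingCircle(q); print(len(q),C,np.median(P[m][:,2]))
go(.664,-.136,.25,45);go(.664,-.136,.189,45)
E
```

```text
7288 rect [ 663.9 -135.3] [96.6 96.4] 76.0 circ [ 664.3 -135.4] 67.6 z 13.5
4146 ((670.4413452148438, -128.9403839111328), 41.807701110839844) 0.008020780802037816
go [ 0.003 -0.004 -0.006 -0.     0.    -0.001] need rows ~ 0.1
go [ 0.004 -0.004  0.116 -0.     0.    -0.001] need rows ~ 0.9
```

View pics/w2.png

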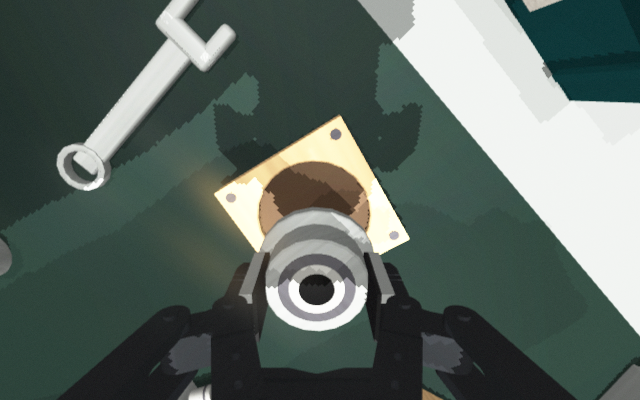

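Emit:
drive_tool(motion=[0.003,-0.005,0.02,0,0,0,-1,0.003,-0.005,0.055,0,0,0,-1,0.003,-0.005,0.085,0,0,0,-1,0.003,-0.005,0.102,0,0,0,-1,0.003,-0.005,0.11,0,0,0,-1,0.003,-0.005,0.115,0,0,0,-1,0.003,-0.005,0.117,0,0,0,-1,0.003,-0.005,0.117,0,0,0,-1])

```text
t: 6.75
position: [0.663, -0.1335, 0.1911]
eef_rot: [0.0, 0.924, 0.383, 0.0]
wrist_force: [-0.0, 0.1, -2.9]
opening: 0.0452
finger_force: 52.6
```

Emit:
drive_tool(motion=[0,0,0.002,0,0,0,-1,0,0,0.004,0,0,0,-1,0,0,0.005,0,0,0,-1,0,0,0.006,0,0,0,-1,0,0,0.006,0,0,0,-1,0,0,0.006,0,0,0,-1,0,0,0.006,0,0,0,-1,0,0,0.006,0,0,0,-1])

```text
t: 7.75
position: [0.6628, -0.1334, 0.1884]
eef_rot: [0.0, 0.924, 0.383, 0.0]
wrist_force: [-4.1, 1.0, 5.6]
opening: 0.0452
finger_force: 53.5
```

Contact. Release and raise.

Emit:
drive_tool(motion=[0,0,0,0,0,0,0.6,0,0,0,0,0,0,0.6,0,0,0,0,0,0,0.6,0,0,0,0,0,0,0.6,0,0,-0.04,0,0,0,0.6,0,0,-0.1,0,0,0,0.6,0,0,-0.14,0,0,0,1,0,0,-0.14,0,0,0,1])

```text
t: 8.75
position: [0.6637, -0.1335, 0.26]
eef_rot: [0.001, 0.924, 0.383, 0.002]
wrist_force: [1.0, -0.5, 0.3]
opening: 0.0853
finger_force: 0.0
```

Run:
```python
from h import *
c,P=wcloud(); blob(P,.029,.042,.664,-.136,.05); blob(P,.0115,.02,.664,-.136,.08)
go(.465,.015,.25,45)
```

```text
3820 rect [ 662.4 -133.8] [47.5 47.3] 75.2 circ [ 662.2 -133.8] 24.2 z 33.8
8827 rect [ 663.8 -135.5] [97.  96.5] 76.0 circ [ 664.  -135.4] 67.7 z 13.5
go [-0.07  -0.49   0.016  0.    -0.     0.   ] need rows ~ 4.0
```

Wheel seated: its top is at 33.8 mm, 2 mm off centre. Next, the roller.

Emit:
drive_tool(motion=[-0.01,-0.06,0.003,0,0,0,1,-0.02,-0.18,0.008,0,0,0,1,-0.04,-0.3,0.012,0,0,0,1,-0.06,-0.42,0.016,0,0,0,1,-0.07,-0.49,0.016,0,0,0,1,-0.07,-0.49,0.016,0,0,0,1,-0.07,-0.49,0.016,0,0,0,1,-0.07,-0.49,0.016,0,0,0,1])

```text
t: 9.8
position: [0.4658, 0.0145, 0.2495]
eef_rot: [0.0, 0.924, 0.382, 0.0]
wrist_force: [0.8, -0.9, 0.2]
opening: 0.0857
finger_force: 0.0
```

Run:
```python
from h import *
c,P=wcloud()
blob(P,.020,.030,.465,.015,.04); blob(P,.003,.035,.465,.015,.05)
go(.465,.015,.178,45)
```

```text
2629 rect [466.1  15.7] [38.8 39. ] 28.3 circ [466.1  15.7] 19.9 z 23.7
3002 rect [466.1  15.9] [38.9 39.2] 7.3 circ [466.1  15.8] 20.0 z 23.6
go [-0.    -0.002  0.143  0.    -0.    -0.   ] need rows ~ 1.1
```

Emit:
drive_tool(motion=[0.002,-0.001,0.04,0,0,0,1,0.002,-0.001,0.09,0,0,0,1,0.002,-0.001,0.127,0,0,0,1,0.002,-0.001,0.143,0,0,0,1,0.002,-0.001,0.143,0,0,0,1,0.002,-0.001,0.143,0,0,0,-1,0.002,-0.001,0.143,0,0,0,-1,0.002,-0.001,0.143,0,0,0,-1], force=40)

```text
t: 10.85
position: [0.4655, 0.0161, 0.1791]
eef_rot: [0.0, 0.924, 0.383, 0.001]
wrist_force: [-1.2, -0.7, 1.5]
opening: 0.0385
finger_force: 39.9
```

Emit:
drive_tool(motion=[0,0,0,0,0,0,-1,0,0,0,0,0,0,-1,0,0,-0.01,0,0,0,-1,0,0,-0.04,0,0,0,-1,0,0,-0.08,0,0,0,-1,0,0,-0.12,0,0,0,-1,0,0,-0.14,0,0,0,-1,0,0,-0.14,0,0,0,-1])

```text
t: 11.85
position: [0.4653, 0.0161, 0.2486]
eef_rot: [0.0, 0.924, 0.383, 0.001]
wrist_force: [-0.4, 0.3, -2.4]
opening: 0.0385
finger_force: 40.4
```

Run:
```python
from h import *
go(.6355,.148,.25,45)
```

```text
go [ 0.427  0.054 -0.002  0.    -0.     0.   ] need rows ~ 3.4
```

Emit:
drive_tool(motion=[0.05,0.006,-0.002,0,0,0,-1,0.15,0.02,-0.002,0,0,0,-1,0.26,0.033,-0.002,0,0,0,-1,0.37,0.047,-0.002,0,0,0,-1,0.427,0.054,-0.002,0,0,0,-1,0.427,0.054,-0.002,0,0,0,-1,0.427,0.054,-0.002,0,0,0,-1,0.427,0.054,-0.002,0,0,0,-1])

```text
t: 12.85
position: [0.6343, 0.1472, 0.2487]
eef_rot: [-0.0, 0.924, 0.382, -0.001]
wrist_force: [-0.2, 0.9, -2.7]
opening: 0.0383
finger_force: 40.5
```

Run:
```python
from h import *
c,P=wcloud(); blob(P,.0115,.02,.6355,.148,.07)
go(.6355,.148,.1875,45)
```

```text
5314 rect [636.3 147.2] [76.4 76.5] 8.3 circ [636.6 147.7] 53.1 z 13.5
go [ 0.003  0.     0.123 -0.     0.    -0.   ] need rows ~ 1.0
```

Emit:
drive_tool(motion=[0.003,0.003,0.02,0,0,0,-1,0.003,0.003,0.055,0,0,0,-1,0.003,0.003,0.09,0,0,0,-1,0.003,0.003,0.108,0,0,0,-1,0.003,0.003,0.116,0,0,0,-1,0.003,0.003,0.119,0,0,0,-1,0.003,0.003,0.121,0,0,0,-1,0.003,0.003,0.121,0,0,0,-1])

```text
t: 13.9
position: [0.6375, 0.1481, 0.1892]
eef_rot: [0.0, 0.924, 0.383, 0.0]
wrist_force: [0.3, -0.2, -1.3]
opening: 0.0387
finger_force: 40.5
```

Emit:
drive_tool(motion=[0,0,0.001,0,0,0,-1,0,0,0.002,0,0,0,-1,0,0,0.003,0,0,0,-1,0,0,0.004,0,0,0,-1,0,0,0.0045,0,0,0,-1,0,0,0.0045,0,0,0,-1,0,0,0.0045,0,0,0,-1,0,0,0.0045,0,0,0,-1])

```text
t: 14.9
position: [0.6373, 0.148, 0.1872]
eef_rot: [0.0, 0.924, 0.383, 0.0]
wrist_force: [-3.3, -1.2, 5.1]
opening: 0.0384
finger_force: 41.1
```

Emit:
drive_tool(motion=[0,0,0,0,0,0,0.5,0,0,0,0,0,0,0.5,0,0,0,0,0,0,0.5,0,0,0,0,0,0,0.5,0,0,-0.04,0,0,0,0.5,0,0,-0.1,0,0,0,0.5,0,0,-0.16,0,0,0,1,0,0,-0.16,0,0,0,1])

```text
t: 15.9
position: [0.6385, 0.1483, 0.2698]
eef_rot: [0.001, 0.924, 0.383, 0.003]
wrist_force: [0.4, -0.3, 0.2]
opening: 0.0851
finger_force: 0.0
```

Run:
```python
from h import *
c,P=wcloud(); blob(P,.028,.042,.636,.148,.05); blob(P,.0115,.02,.636,.148,.08)
go(.440,-.165,.27,155)
```

```text
2357 rect [637.3 148.3] [38.8 38.8] 8.8 circ [637.2 148.2] 19.9 z 31.7
5725 rect [636.2 147.2] [76.5 76.5] 8.4 circ [636.3 147.3] 53.2 z 13.5
go [-0.723  0.163 -0.006  0.001 -0.    -0.611] need rows ~ 10.3
```

Roller seated (top at 31.7 mm). Next, the axle.

Emit:
drive_tool(motion=[-0.072,0.016,-0.006,0,0,-0.05,1,-0.18,0.04,-0.006,0,0,-0.11,1,-0.28,0.063,-0.006,0,0,-0.168,1,-0.38,0.086,-0.006,0,0,-0.226,1,-0.48,0.108,-0.006,0,0,-0.284,1,-0.58,0.13,-0.006,0,0,-0.342,1,-0.68,0.154,-0.006,0,0,-0.4,1,-0.723,0.163,-0.006,0,0,-0.458,1])

```text
t: 16.95
position: [0.4373, -0.1668, 0.2681]
eef_rot: [-0.001, 0.442, 0.897, -0.0]
wrist_force: [1.2, 0.2, 0.4]
opening: 0.0853
finger_force: 0.0
```

Run:
```python
from h import *
go(.440,-.165,.25,155)
```

```text
go [-0.001  0.007  0.036 -0.    -0.001 -0.153] need rows ~ 2.6
```

Emit:
drive_tool(motion=[-0.001,0.007,0.01,0,0,-0.05,1,-0.001,0.007,0.03,0,0,-0.1,1,-0.001,0.007,0.036,0,0,-0.14,1,-0.001,0.007,0.036,0,0,-0.153,1,-0.001,0.007,0.036,0,0,-0.153,1,-0.001,0.007,0.036,0,0,-0.153,1,-0.001,0.007,0.036,0,0,-0.153,1,-0.001,0.007,0.036,0,0,-0.153,1])

```text
t: 17.95
position: [0.4425, -0.1635, 0.2515]
eef_rot: [0.0, 0.217, 0.976, 0.0]
wrist_force: [0.1, -0.5, -0.4]
opening: 0.0854
finger_force: 0.0
```

Run:
```python
from h import *
print(np.round(bot.sense()['qpos'],2))
c,P=wcloud(); save(c,'w3.png')
blob(P,.005,.030,.44,-.165,.08);blob(P,.022,.030,.44,-.165,.05)
go(.440,-.165,.178,155)
```

```text
[-0.35  0.31 -0.32  0.93  0.    0.08]
4853 rect [ 441.2 -165.2] [ 24.1 110.5] 65.2 circ [ 441.6 -164.7] 55.5 z 23.1
3460 rect [ 440.9 -165.1] [23.9 69.9] 65.4 circ [ 441.  -165.2] 36.4 z 23.5
go [ 0.003 -0.005  0.147  0.     0.    -0.001] need rows ~ 1.2
```

View pics/w3.png

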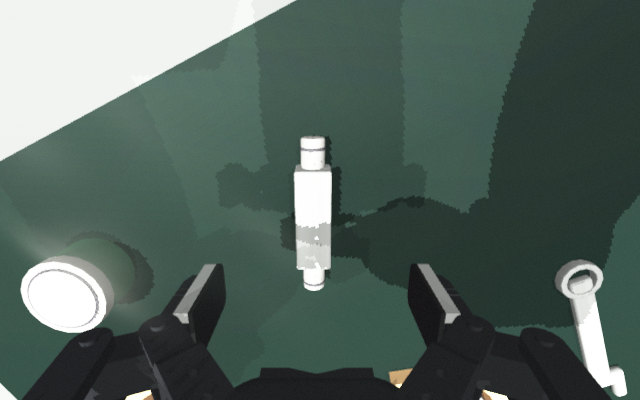

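Axle at (313,215), aligned with the tool, spanner and tin clear.

Emit:
drive_tool(motion=[0.002,-0.004,0.04,0,0,0,1,0.002,-0.004,0.09,0,0,0,1,0.002,-0.004,0.127,0,0,0,1,0.002,-0.004,0.142,0,0,0,1,0.002,-0.004,0.142,0,0,0,1,0.002,-0.004,0.142,0,0,0,-1,0.002,-0.004,0.142,0,0,0,-1,0.002,-0.004,0.142,0,0,0,-1], force=60)

```text
t: 19.0
position: [0.4409, -0.165, 0.181]
eef_rot: [0.001, 0.217, 0.976, -0.0]
wrist_force: [-0.2, -0.7, -0.7]
opening: 0.0322
finger_force: 0.0
```

Emit:
drive_tool(motion=[0,0,0,0,0,0,-1,0,0,0,0,0,0,-1,0,0,0,0,0,0,-1,0,0,-0.02,0,0,0,-1,0,0,-0.06,0,0,0,-1,0,0,-0.1,0,0,0,-1,0,0,-0.14,0,0,0,-1,0,0,-0.14,0,0,0,-1])

```text
t: 20.0
position: [0.4412, -0.1651, 0.2516]
eef_rot: [0.001, 0.217, 0.976, -0.0]
wrist_force: [0.2, 0.7, -2.4]
opening: 0.0226
finger_force: 59.2
```

Run:
```python
from h import *
go(.567,.3712,.26,171.3)
```

```text
go [ 2.270e-01  1.078e+00 -1.700e-02 -0.000e+00  1.000e-03 -9.100e-02] need rows ~ 8.8
```

Emit:
drive_tool(motion=[0.012,0.06,-0.01,0,0,-0.01,-1,0.035,0.17,-0.017,0,0,-0.02,-1,0.058,0.28,-0.017,0,0,-0.035,-1,0.082,0.39,-0.017,0,0,-0.05,-1,0.105,0.5,-0.017,0,0,-0.065,-1,0.13,0.61,-0.017,0,0,-0.08,-1,0.152,0.72,-0.017,0,0,-0.091,-1,0.174,0.83,-0.017,0,0,-0.091,-1])

```text
t: 21.0
position: [0.5377, 0.2494, 0.2572]
eef_rot: [-0.001, 0.076, 0.997, -0.001]
wrist_force: [1.5, 0.2, -3.5]
opening: 0.0226
finger_force: 59.5
```

Run:
```python
from h import *
go(.567,.3712,.26,171.3)
```

```text
go [-0.021  0.25  -0.006 -0.001 -0.001 -0.   ] need rows ~ 2.0
```

Emit:
drive_tool(motion=[-0.01,0.09,-0.006,0,0,0,-1,-0.016,0.17,-0.006,0,0,0,-1,-0.02,0.225,-0.006,0,0,0,-1,-0.021,0.245,-0.006,0,0,0,-1,-0.021,0.245,-0.006,0,0,0,-1,-0.021,0.245,-0.006,0,0,0,-1,-0.021,0.245,-0.006,0,0,0,-1,-0.021,0.245,-0.006,0,0,0,-1])

```text
t: 22.0
position: [0.5672, 0.3664, 0.2623]
eef_rot: [0.0, 0.077, 0.997, 0.0]
wrist_force: [-0.2, -0.2, -3.3]
opening: 0.0226
finger_force: 59.6
```

Run:
```python
from h import *
s,p,R=pose();c,P=wcloud(); save(c,'w4.png'); blob(P,.0115,.02,.567,.371,.1)
h=cv2.cvtColor(c['color'],cv2.COLOR_RGB2HSV)
m=(h[...,0]>5)&(h[...,0]<18)&(h[...,1]>80)&(abs(P[...,2]-.008)<.004)
k=cv2.connectedComponents(m.astype(np.uint8))[1];q=P[k==np.bincount(k[m]).argmax()]
print(len(q),cv2.minAreaRect((q[:,:2]*1000).astype(np.float32)))
blob(P,.06,.115,p[0],p[1],.08); print(p)
go(.567,.3712,.190,171.3)
```

```text
4815 rect [551.3 372.9] [ 60.2 110.5] 81.2 circ [551.2 373.2] 62.5 z 13.4
2953 ((552.8681640625, 372.35369873046875), (41.79795837402344, 94.19232940673828), 81.02256774902344)
11167 rect [566.8 368.5] [108.6  47.8] 7.8 circ [567.4 366.2] 55.5 z 104.2
[0.56722201 0.36640824 0.26229887]
go [ 0.002  0.009  0.145  0.     0.    -0.   ] need rows ~ 1.2
```

View pics/w4.png

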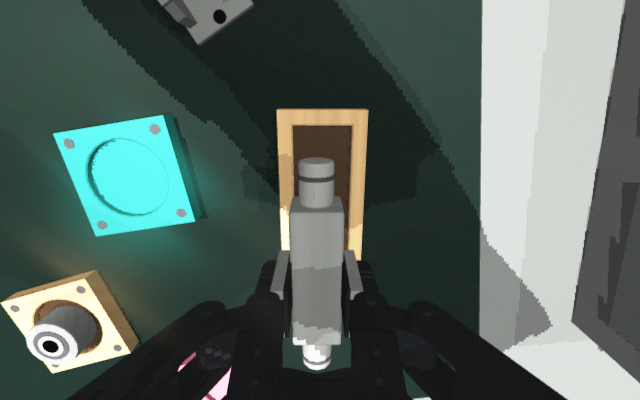

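Near nest end at (322,115) lines up with the axle, width 60.2 mm. I'll shift 4 mm along tool y and lower.

Emit:
drive_tool(motion=[0,0.008,0.02,0,0,0,-1,0,0.008,0.06,0,0,0,-1,0,0.008,0.1,0,0,0,-1,0,0.008,0.125,0,0,0,-1,0,0.008,0.135,0,0,0,-1,0,0.008,0.14,0,0,0,-1,0,0.008,0.142,0,0,0,-1,0,0.008,0.142,0,0,0,-1])

```text
t: 23.05
position: [0.5679, 0.3713, 0.1916]
eef_rot: [0.0, 0.076, 0.997, 0.0]
wrist_force: [0.3, 0.0, -4.0]
opening: 0.0226
finger_force: 59.6
```

Emit:
drive_tool(motion=[0,0,0.001,0,0,0,-1,0,0,0.002,0,0,0,-1,0,0,0.003,0,0,0,-1,0,0,0.004,0,0,0,-1,0,0,0.005,0,0,0,-1,0,0,0.0055,0,0,0,-1,0,0,0.0055,0,0,0,-1,0,0,0.0055,0,0,0,-1])

```text
t: 24.05
position: [0.5676, 0.3712, 0.1892]
eef_rot: [0.0, 0.076, 0.997, 0.0]
wrist_force: [-4.5, -2.6, 5.3]
opening: 0.0228
finger_force: 60.6
```

Emit:
drive_tool(motion=[0,0,0,0,0,0,0.3,0,0,0,0,0,0,0.3,0,0,0,0,0,0,0.3,0,0,0,0,0,0,0.3,0,0,-0.04,0,0,0,0.3,0,0,-0.1,0,0,0,0.3,0,0,-0.16,0,0,0,1,0,0,-0.16,0,0,0,1])

```text
t: 25.05
position: [0.5687, 0.3719, 0.2717]
eef_rot: [0.003, 0.076, 0.997, 0.002]
wrist_force: [0.3, 0.8, -0.4]
opening: 0.0847
finger_force: 0.0
```

Run:
```python
from h import *
c,P=wcloud(); blob(P,.018,.042,.568,.371,.08); blob(P,.0285,.042,.568,.371,.08); blob(P,.0115,.0165,.568,.371,.1)
go(.405,.316,.28,203.5)
```

```text
4396 rect [568.2 371.5] [ 24.  110.3] 81.4 circ [568.  371.3] 55.3 z 31.1
3204 rect [567.5 371.6] [24.  69.6] 81.4 circ [567.7 371.5] 36.2 z 31.4
6451 rect [568.9 370.1] [ 60.3 146.2] 81.2 circ [568.6 370.1] 78.3 z 13.4
go [ 0.306 -0.159 -0.022  0.     0.001 -0.179] need rows ~ 3.0
```

Axle seated (top at 31.4 mm, within 1.5 mm and aligned). Next, the fork.

Emit:
drive_tool(motion=[0.04,-0.02,-0.02,0,0,-0.03,1,0.12,-0.065,-0.02,0,0,-0.075,1,0.21,-0.11,-0.02,0,0,-0.12,1,0.28,-0.145,-0.015,0,0,-0.165,1,0.306,-0.159,0,0,0,-0.179,1,0.306,-0.159,0.02,0,0,-0.179,1,0.306,-0.159,0.02,0,0,-0.179,1,0.306,-0.159,0.02,0,0,-0.179,1])

```text
t: 26.1
position: [0.4052, 0.3161, 0.2579]
eef_rot: [0.0, -0.203, 0.979, -0.0]
wrist_force: [1.5, 0.1, 0.3]
opening: 0.0855
finger_force: 0.0
```

Run:
```python
from h import *
c,P=wcloud(); save(c,'w5.png')
blob(P,.003,.040,.405,.316,.06)
m=(P[...,2]>.031)&(P[...,2]<.04)&(np.hypot(P[...,0]-.405,P[...,1]-.316)<.05)
print('tops',m.sum(),cv2.minAreaRect((P[m][:,:2]*1000).astype(np.float32)))
print(np.round(bot.sense()['qpos'],2)); go(.405,.316,.182,203.5)
```

```text
4924 rect [407.5 316.5] [64.4 43.9] 22.9 circ [405.9 315.7] 36.5 z 4.9
tops 817 ((407.4468078613281, 316.3952331542969), (31.123722076416016, 40.03302764892578), 23.330795288085938)
[ 0.66  0.38 -0.2   0.99 -0.    0.25]
go [ 0.    -0.     0.152  0.     0.    -0.   ] need rows ~ 1.2
```

View pics/w5.png

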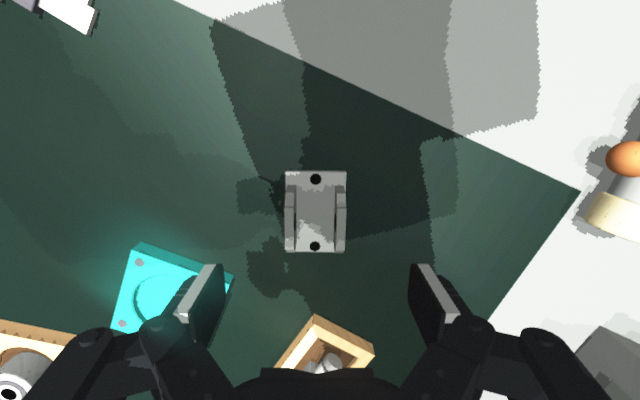

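Fork at (315,211), aligned; centre is (407.4, 316.4) mm.

Emit:
drive_tool(motion=[-0.004,-0.001,0.04,0,0,0,1,-0.004,-0.001,0.09,0,0,0,1,-0.004,-0.001,0.13,0,0,0,1,-0.004,-0.001,0.15,0,0,0,1,-0.004,-0.001,0.15,0,0,0,1,-0.004,-0.001,0.15,0,0,0,-1,-0.004,-0.001,0.15,0,0,0,-1,-0.004,-0.001,0.15,0,0,0,-1], force=35)

```text
t: 27.15
position: [0.4068, 0.3165, 0.1841]
eef_rot: [0.001, -0.203, 0.979, 0.0]
wrist_force: [1.0, 1.1, 1.1]
opening: 0.0395
finger_force: 37.0
```

Emit:
drive_tool(motion=[0,0,0,0,0,0,-1,0,0,0,0,0,0,-1,0,0,0,0,0,0,-1,0,0,-0.02,0,0,0,-1,0,0,-0.06,0,0,0,-1,0,0,-0.1,0,0,0,-1,0,0,-0.14,0,0,0,-1,0,0,-0.16,0,0,0,-1])

```text
t: 28.15
position: [0.4065, 0.3163, 0.2643]
eef_rot: [0.0, -0.204, 0.979, 0.0]
wrist_force: [0.4, -0.5, -1.6]
opening: 0.0392
finger_force: 36.8
```

Run:
```python
from h import *
go(.50,-.02,.27,191.5);go(.5697,-.3664,.27,191.5)
```

```text
go [ 0.096 -0.691 -0.012  0.     0.     0.067] need rows ~ 5.6
go [ 0.245 -1.382 -0.012  0.     0.     0.067] need rows ~ 11.2
```

Emit:
drive_tool(motion=[0.01,-0.06,-0.012,0,0,0,-1,0.028,-0.16,-0.012,0,0,0.01,-1,0.047,-0.27,-0.012,0,0,0.02,-1,0.067,-0.38,-0.012,0,0,0.03,-1,0.087,-0.49,-0.012,0,0,0.045,-1,0.106,-0.6,-0.012,0,0,0.06,-1,0.126,-0.71,-0.012,0,0,0.067,-1,0.145,-0.82,-0.012,0,0,0.067,-1])

```text
t: 29.15
position: [0.5032, -0.0905, 0.2689]
eef_rot: [-0.0, -0.099, 0.995, 0.0]
wrist_force: [0.5, 0.9, -0.9]
opening: 0.0394
finger_force: 36.7
```

Run:
```python
from h import *
go(.5697,-.3664,.27,191.5)
```

```text
go [-0.021 -0.567 -0.003  0.    -0.    -0.   ] need rows ~ 4.5
```

Emit:
drive_tool(motion=[-0.004,-0.1,-0.003,0,0,0,-1,-0.008,-0.21,-0.003,0,0,0,-1,-0.012,-0.32,-0.003,0,0,0,-1,-0.016,-0.42,-0.003,0,0,0,-1,-0.019,-0.51,-0.003,0,0,0,-1,-0.02,-0.555,-0.003,0,0,0,-1,-0.02,-0.562,-0.003,0,0,0,-1,-0.02,-0.562,-0.003,0,0,0,-1])

```text
t: 30.15
position: [0.5684, -0.3615, 0.27]
eef_rot: [-0.001, -0.1, 0.995, 0.001]
wrist_force: [0.6, 1.1, -0.6]
opening: 0.0395
finger_force: 36.7
```

Run:
```python
from h import *
c,P=wcloud(); save(c,'w6.png'); blob(P,.0115,.0165,.57,-.367,.09); blob(P,.003,.02,.57,-.367,.09)
go(.5697,-.3664,.1925,191.5)
```

```text
3630 rect [ 562.4 -366. ] [84.3 80.2] 11.4 circ [ 562.3 -366.2] 57.6 z 13.4
7360 rect [ 562.3 -366. ] [84.4 80.2] 11.4 circ [ 562.3 -366.3] 57.6 z 9.9
go [-0.    -0.011  0.155  0.    -0.    -0.   ] need rows ~ 1.2
```

View pics/w6.png

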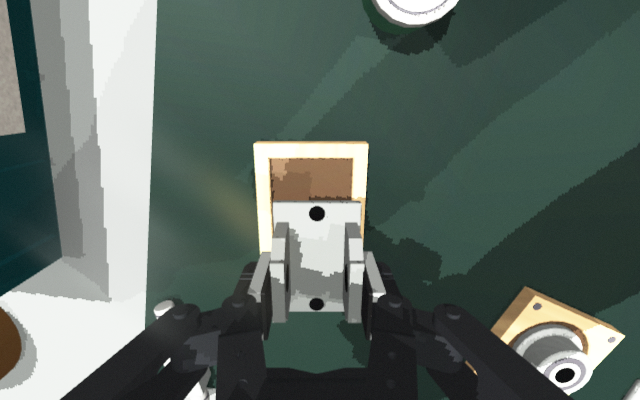

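Nest centre works out to about (570, −364.5) mm, with the bracket aligned over it. Lowering.

Emit:
drive_tool(motion=[-0.002,-0.007,0.02,0,0,0,-1,-0.002,-0.007,0.06,0,0,0,-1,-0.002,-0.007,0.1,0,0,0,-1,-0.002,-0.007,0.13,0,0,0,-1,-0.002,-0.007,0.144,0,0,0,-1,-0.002,-0.007,0.149,0,0,0,-1,-0.002,-0.007,0.152,0,0,0,-1,-0.002,-0.007,0.152,0,0,0,-1])

```text
t: 31.2
position: [0.5707, -0.3656, 0.1954]
eef_rot: [0.0, -0.1, 0.995, -0.0]
wrist_force: [-0.2, -0.0, -2.2]
opening: 0.0392
finger_force: 36.7
```

Emit:
drive_tool(motion=[0,0,0.002,0,0,0,-1,0,0,0.003,0,0,0,-1,0,0,0.004,0,0,0,-1,0,0,0.005,0,0,0,-1,0,0,0.006,0,0,0,-1,0,0,0.007,0,0,0,-1,0,0,0.007,0,0,0,-1,0,0,0.007,0,0,0,-1])

```text
t: 32.2
position: [0.5704, -0.3654, 0.1922]
eef_rot: [0.0, -0.099, 0.995, -0.0]
wrist_force: [-2.7, 1.4, 5.4]
opening: 0.0393
finger_force: 37.5
```

Contact. Release and raise.

Emit:
drive_tool(motion=[0,0,0,0,0,0,0.5,0,0,0,0,0,0,0.5,0,0,0,0,0,0,0.5,0,0,0,0,0,0,0.5,0,0,-0.04,0,0,0,0.5,0,0,-0.1,0,0,0,0.5,0,0,-0.18,0,0,0,0.5,0,0,-0.2,0,0,0,0.5])

```text
t: 33.2
position: [0.5713, -0.366, 0.2949]
eef_rot: [0.003, -0.1, 0.995, -0.002]
wrist_force: [0.5, -0.6, 0.6]
opening: 0.0643
finger_force: 0.0
```

Run:
```python
from h import *
c,P=wcloud(); blob(P,.0115,.0145,.57,-.365,.09)
m=(P[...,2]>.037)&(P[...,2]<.048)&(np.hypot(P[...,0]-.57,P[...,1]+.365)<.05)
print('tops',m.sum(),cv2.minAreaRect((P[m][:,:2]*1000).astype(np.float32)),np.median(P[m][:,2]))
c=read_camera('top'); im=c['color'][:,:,::-1]
cv2.imwrite('pics/end.png',cv2.resize(im[115:305,140:500],None,fx=2.2,fy=2.2,interpolation=cv2.INTER_CUBIC))
```

```text
4451 rect [ 570.4 -364.4] [100.8  80.2] 11.4 circ [ 570.1 -364.4] 63.6 z 13.4
tops 721 ((570.8175048828125, -365.03466796875), (33.832366943359375, 40.0558967590332), 10.310362815856934) 0.041354765549640224
```

View pics/end.png

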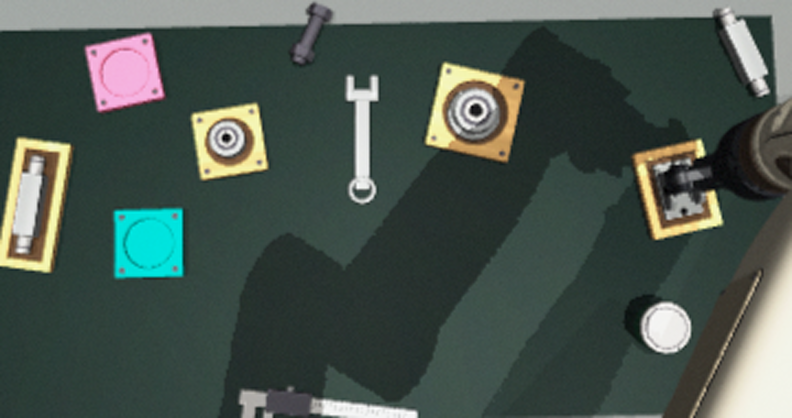

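All four parts are in their pockets: wheel (475,110), roller (228,140), axle (30,205) and fork (680,190). The spanner (362,140) and tin (665,328) have not moved.

```bash
python3 -c "
from bench import bot; print(bot.sign_off())"
```

```text
the job is handed in; nothing more can be done
None
```

The wheel, roller, axle and fork bracket are each seated flat in their matching nests, all within about 2.5 mm of pocket centre; the tin and spanner were left alone, and I handed the job in at about 33 s.

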